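Load a test cartridge into the bench analyser

TASK

Press the analyser's front flap inward so that its catch lets go and it drops fully open. Then slide the flat test cartridge, narrow nose first, over the opened flap into the slot until it is fully home against the stop, keeping it flat and right side up all the way. Leave it there with the flap down, and do not disturb the microplate, the tube tray or the bottle.

Things in the scene. Friction and masses are not known exactly. Their poses are not given: they have to be found in the camera images.
- analyser: White bench-top analyser with blue trim, fixed: a low front nose 190 mm wide, 92 mm high (top spans x 5 to 150 mm), then a housing 210 mm high with a screen. Origin on the bench surface, z = 0, under the flap's hinge at the middle of the front. x level, into the machine, the way the cartridge goes in; z up; y left when looking in. Stands roughly sideways to the robot; place and yaw vary.
- flap (a joint): Angle (rad) of the nose's white flap, 122 wide, 64 high, 6 thick, hinged at its lower edge (20 mm over the bench, analyser x = 0). 0 (to 0.02) shut, upright, caught. Pressed in near its upper edge with 4 N the catch trips at about -0.06 (3 mm); stop at -0.09. Let go, it swings out, down in about 1 s to 1.57 if nothing is within 70 mm before it, and stays: a level shelf, top 20 mm over the bench.
- flap_press (a point): Point on the flap's outer face, at its middle, on the grey ribs near the upper edge: 53 mm above the hinge, 11 mm below the upper edge. Shut, it lies 73 mm over the bench and 6 mm before the analyser's origin. Moves with the flap. On the inner face, 50 mm from the hinge and 52 mm towards +y, is a catch tongue that stands up 16 mm when the flap is open.
- slot_mouth (a point): Middle of the lower edge of the slot's mouth, 16 mm inward of the hinge, 20 mm over the bench; axes as the analyser. The slot is 59 mm wide (58 at the mouth), 15 mm high, level, its floor 0.7 mm below the opened flap's top face, with slanting lead-ins before the mouth at both sides (about 78 mm wide at their outer ends) and above. Its stop is 66 mm beyond the mouth (82 mm beyond the hinge).
- cartridge_mid (a point): Centre of the flat white test cartridge (100 long, 56 wide, 12 mm thick, about 80 g), 6 mm over its underside. x points to the nose, z up. The last 12 mm at the tail carry a raised ridge across the full width, top 18 mm over the underside. Starts flat on the bench, right side up. Fully home, its tail stays 18 mm outside the hinge line, over the flap.
- cartridge_nose (a point): Middle of the cartridge's grey nose end, 50 mm ahead of cartridge_mid along its x axis; the nose is a tongue 10 mm long, 44 mm wide and 10 mm thick. Fully home it touches the stop, 66 mm beyond slot_mouth.
- microplate: Bystander: white 96-well plate, 128 x 86 x 14 mm, lying flat; origin under its centre.
- tube_tray: Bystander: white foam block 100 x 130 x 32 mm with 12 capped tubes standing in it, 102 mm high in all; origin under its centre.
- bottle: Bystander: closed white bottle with a blue cap, 64 mm across and 150 mm high; origin under its centre.
Mind the look-alikes: they are no part of the job. What is shaped like the part that bears cartridge_mid but blue or brown is not meant.

How it is judged:
On the way:
1. the flap has dropped fully open (over 1.45 rad) (value of joint flap above 1.45 rad), for 0.2 s.
At the end, for the whole second after the job is handed in: The cartridge lies level in the slot, nose first and right side up, its nose within 3.5 mm of the stop (over 62.5 mm beyond the mouth), within 5 mm of the slot's middle line and 0.08 rad of its direction; the flap is down (over 1.45 rad) (x of cartridge_nose in the frame of slot_mouth above 0.0625 m and y of cartridge_nose in the frame of slot_mouth between -0.005 and 0.005 m and z of cartridge_nose in the frame of slot_mouth between 0 and 0.012 m and angle between the x axis of cartridge_mid and the x axis of slot_mouth, either way round below 0.08 rad and angle between cartridge_mid's own z axis and vertical below 0.1 rad and value of joint flap above 1.45 rad); the robot touches nothing.
It fails at once if the cartridge is tilted by more than 0.5 rad from flat (angle between cartridge_mid's own z axis and vertical above 0.5 rad).
It fails at once if the microplate is moved by more than 20 mm (distance of microplate from where it was at the start of the episode above 0.02 m).
It fails at once if the tube tray is moved by more than 20 mm (distance of tube_tray from where it was at the start of the episode above 0.02 m).
It fails at once if the bottle is moved by more than 20 mm or tipped (distance of bottle from where it was at the start of the episode above 0.02 m or angle between bottle's own z axis and vertical above 0.3 rad).
It also fails if it takes over 70 s, if anything falls off the work surface, if the arm or the gripper's body presses on something with over 40 N, if the wrist force passes 120 N, or if a joint passes its speed limit or range.

ROBOT

A 6-joint arm with a two-finger parallel gripper is mounted at the origin on the work surface. World frame = base frame: x ahead of the robot, y to its left, z up, the work surface at z = 0. Lengths are in m, angles in rad, forces in N, time in s.
With the tool pointing down it reaches from about 0.4 to 0.825 m from the base axis. Payload 7 kg.
Tool frame: the origin (TCP) lies on the mounting face of the last link; the fingertips stand arm.tcp_to_tips ahead of it and the grasp point (between the pads) lies 159 mm ahead of it (arm.tcp_to_tips is the distance from the TCP to the fingertips, in m); z points along the fingers, y is the direction in which the jaws open and shut (so a half turn about z gives the same grasp; the last joint's range is limited). The gripper opens to 88 mm and grips with 3 to 60 N. Pads are 19 mm wide; open, the fingers measure 130 mm over their backs; the gripper's body (78 mm by 193 mm) begins 47 mm behind the grasp point.
Start: joints at [-0.889, 0.359, 0.012, 0, -1.224, -0.288], TCP at [0.259, -0.623, 0.405] pointing down, gripper open.
Joint ranges: [-3.07, 3.07], [-1.43, 2.12], [-1.02, 1.25], [-3.03, 1.67], [-3.05, -0], [-3.03, 3.03]. Speed limits (rad/s): [2.39, 2.39, 3.01, 3.14, 3.14, 3.14].

INTERFACE

Orientations are given as [roll, pitch, yaw] about the fixed x, y, z axes, in that order (R = Rz(yaw) Ry(pitch) Rx(roll)).
In Python, from station import arm, cams, job_done, finder gives the robot as it stands.
- The arm moves only by the tool play_rows, never from a script. Its argument "targets" is a list that holds one entry, the list of rows, each a list of 4 numbers: the shift along the tool's x, y, z in m, then the turn about the tool's z in degrees. A call has 1 to 5 rows; each row is the pose to reach, as a shift and turn from the pose commanded when the call began, along the tool's axes at that moment; what a row does not reach only later rows make up. A row lasts 1/8 s, in which the tool goes at most 62.5 mm and 10.7 degrees, less where a joint would pass 70% of its speed; a pose out of reach is approached as far as the arm can. A call with a gripper value outside its range is refused whole. "grip" is the closure in counts, from 0 (fully open) to 255 (shut), set as the call begins (left out, the last holds). The fingers move at their own pace and stop on an object; "newtons" is the grip in N (left out, the last holds). Time passes only in rows, so rows that repeat a pose let the fingers close. It gives the time, the measured TCP pose, the force and the opening at its end, in the units of the state.
- arm.get_state(): the state, without advancing time (a new reading comes with each control period).
- cams.grab_frame(name): name is "scene" or "top"; returns (picture, depth): 400x640x3 uint8, red, green, blue; 400x640 float32, m along the optical axis (not along the pixel's ray), 0 where there is no reading.
- cams.camera_params(name): a dict with "intrinsics" (3x3 intrinsics, pixels), "D" ([k1, k2, p1, p2, k3] as OpenCV has them; the pictures are not rectified), "position" and "attitude" of the camera in the world. Camera axes: x right, y down, z forward; pixel columns grow to the right and rows downward; lengths in m; the calibration is good to about 2 mm. A picture is of the moment at which its call begins. camera_params takes no time and is no camera call.
- job_done(): hands the job in, once; it reports no verdict.
Trained networks look in the newest picture that a camera, given by its name, has taken for a name from the list of things; names that differ only in an ending like _2 or _b are one class to them, and where a whole thing is asked for, a point or a joint stands for the part that bears it (a point fixed in the world has none). Each returns a list of dicts, best first, with "score" (0 to 1); they miss things now and then, are a little off and sometimes report something else, mostly with a low value. They report only what shows in the picture. A call takes as long as a camera call. They do not tell look-alikes from the thing itself.
- finder.find_in(camera, query): "xyz" ([x, y, z] in m, in world coordinates, good to about 4 mm: the middle of the surface that is visible of it).
- finder.masks_of(camera, query): "mask" (400x640 bool, what is visible of it).
The state is a dict: "t": time; "q": joint angles; "qd": joint speeds; "joint_efforts": joint torques, N m; "eef_pos": TCP position; "ee_rot": TCP orientation; "force": force on the tool from outside, world axes, zero at the start; "moment": the same for the moment, N m; "width": finger opening in m.
Only numpy, scipy, OpenCV 4.12 (cv2) and the standard library are available. Lean on these libraries where they do the work, as an engineer would, in place of code of your own. Each camera call takes 0.05 s, during which the arm holds its last target. There are 200 camera calls.

## Working session

There is one attempt and no reset: what is moved stays moved. The work goes in short steps, Python scripts to look and compute and a tool call to move; the robot and the scene stay as the last step left them, time stands still between calls to the robot, and variables do not carry over. Pictures are saved under pics/ and viewed, about 8 in all and at most 12, crops included, and the job is handed in when it is done.

Besides the shell and the picture viewer there is one more tool, called after "Call:" as name([rows], argument=value, ...), one row to a line, values as JSON. play_rows: Moves the arm, as the interface text tells. Its arguments: {"type":"object","properties":{"targets":{"type":"array","items":{"type":"array","items":{"type":"array","items":{"type":"number"}}}},"grip":{"type":"number"},"newtons":{"type":"number"}},"required":["targets"]}

```bash
ls; mkdir -p pics; cat > h.py <<'E'
import numpy as np, cv2
from scipy.spatial.transform import Rotation as R
from station import arm, cams, job_done, finder
def world(cam, px, depth):
    p=cams.camera_params(cam);K=np.array(p["intrinsics"]);D=np.array(p["D"])
    px=np.asarray(px,float).reshape(-1,1,2)
    n=cv2.undistortPoints(px,K,D).reshape(-1,2)
    c=np.c_[n,np.ones(len(n))]*np.asarray(depth).reshape(-1,1)
    return c@Rc(p).T+np.array(p["position"])
def Rc(p):
    a=np.array(p["attitude"],float)
    return a if a.shape==(3,3) else R.from_euler('xyz',a).as_matrix()
def cloud(cam,d,mask):
    v,u=np.nonzero(mask&(d>0)); return world(cam,np.c_[u,v],d[v,u]),u,v
E
python3 - <<'E'
from h import *
for c in ["scene","top"]:
    im,d=cams.grab_frame(c); cv2.imwrite(f"pics/{c}0.png",im[:,:,::-1]); np.save(f"{c}0.npy",d)
    p=cams.camera_params(c); print(c,p)
    for q in ["analyser","flap","flap_press","slot_mouth","cartridge_mid","cartridge_nose","microplate","tube_tray","bottle"]:
        try: print(q,[(np.round(r["xyz"],3).tolist(),round(r["score"],2)) for r in finder.find_in(c,q)])
        except Exception as e: print(q,e)
s=arm.get_state(); print(s, arm.tcp_to_tips)
E
```

```text
pics
scene {'intrinsics': array([[376.9957987 ,   0.        , 321.93861539],
       [  0.        , 376.9957987 , 195.15082897],
       [  0.        ,   0.        ,   1.        ]]), 'D': array([-0.01293159,  0.        ,  0.        ,  0.        ,  0.        ]), 'position': array([1.09610768, 0.36889625, 0.73386995]), 'attitude': array([-2.43761097,  0.0102776 ,  1.98509675])}
analyser [([0.516, -0.272, 0.113], 0.83)]
flap [([0.498, -0.116, 0.056], 0.9)]
flap_press [([0.497, -0.116, 0.055], 0.57), ([0.502, 0.189, 0.01], 0.55)]
slot_mouth [([0.517, -0.271, 0.107], 0.87)]
cartridge_mid [([0.552, 0.334, 0.015], 0.93), ([0.366, 0.149, 0.011], 0.77), ([0.505, 0.192, 0.014], 0.67)]
cartridge_nose [([0.548, 0.33, 0.009], 0.87), ([0.502, 0.19, 0.013], 0.71), ([0.364, 0.147, 0.012], 0.69)]
microplate [([0.733, 0.201, 0.012], 0.74)]
tube_tray [([0.786, -0.004, 0.058], 0.69)]
bottle [([0.675, 0.412, 0.096], 0.59)]
top {'intrinsics': array([[453.35904213,   0.        , 329.45273947],
       [  0.        , 453.35904213, 201.97257256],
       [  0.        ,   0.        ,   1.        ]]), 'D': array([
[... 667 characters left out ...]
0.126], 0.46)]
bottle [([0.642, 0.403, 0.1], 0.59)]
{'t': 1.0, 'q': array([-8.88881922e-01,  3.58582198e-01,  1.19098849e-02, -1.37419827e-05,
       -1.22407054e+00, -2.88082341e-01]), 'qd': array([-0.00144223, -0.00146764, -0.00143604, -0.00077088,  0.00087254,
       -0.00064355]), 'joint_efforts': array([-2.04185071e-04, -5.82386720e+01,  2.93307191e+01,  7.00246140e+00,
        1.24263548e-02, -4.65314793e-05]), 'eef_pos': array([ 0.25898655, -0.6233196 ,  0.4046746 ]), 'ee_rot': array([-3.14154505e+00,  2.75850705e-05, -2.74776526e+00]), 'force': array([ 1.02978318, -0.44755304,  0.92936218]), 'moment': array([ 0.02308941, -0.01955168,  0.01101521]), 'width': 0.0878971114846893} 0.1781
```

View pics/scene0.png

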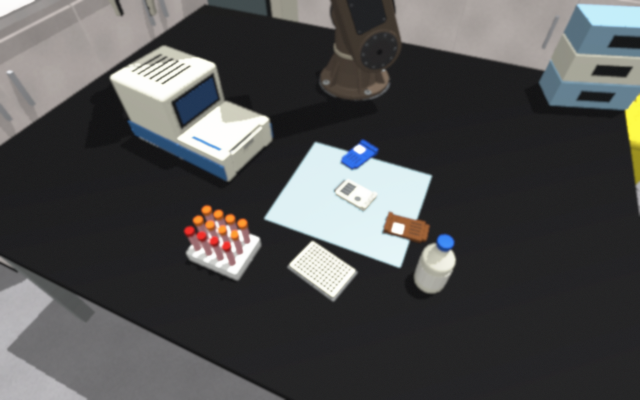

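View pics/top0.png

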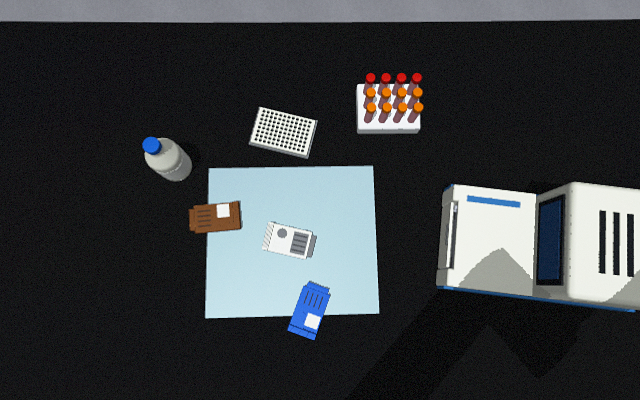

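The white cartridge lies at top-image (290,240), the blue and brown look-alikes at (310,310) and (215,217). The analyser's flap is at (453,235), with its slot direction pointing right in the image (world −y). Next I look closer and measure.

```bash
cat >> h.py <<'E'
def rect(cam,q,near,zlo,zhi,im=None):
    d=cams.grab_frame(cam)[1]
    best=[r for r in finder.masks_of(cam,q)]
    out=[]
    for r in best:
        P,u,v=cloud(cam,d,r["mask"])
        if np.linalg.norm(np.median(P,0)[:2]-near)<0.06: out.append((P,u,v,r["mask"]))
    return out
E
python3 - <<'E'
from h import *
a=cv2.imread("pics/top0.png"); b=cv2.imread("pics/scene0.png")
f=lambda i,u,v,w,h:cv2.resize(i[v:v+h,u:u+w],(390,290),interpolation=cv2.INTER_CUBIC)
o=np.vstack([np.hstack([f(a,250,210,80,60),f(b,315,165,80,60)]),np.hstack([f(a,425,175,160,120),f(b,180,80,110,82)])])
cv2.imwrite("pics/crop1.png",o)
for c in ["top","scene"]:
    for q,n in (("cartridge_mid",(.497,.19)),("flap",(.497,-.117))):
        for P,u,v,m in rect(c,q,n,0,0):
            np.save(f"{c}_{q}.npy",P)
            print(c,q,len(P),np.percentile(P,[2,50,98],axis=0).round(4).tolist())
            if q=="cartridge_mid":
                r=cv2.minAreaRect((P[P[:,2]>.006][:,:2]*1000).astype(np.float32)); print(r)
    # analyser top edge: nose top z~.092
    d=np.load(c+"0.npy"); P,u,v=cloud(c,d,d>0)
    k=(abs(P[:,2]-.092)<.004)&(P[:,1]<-.09)&(P[:,1]>-.30)&(abs(P[:,0]-.49)<.14)
    print(c,"nose top",cv2.minAreaRect((P[k][:,:2]*1000).astype(np.float32)),np.median(P[k][:,2]))
    np.save(c+"_nose.npy",P[k])
    b=P[(abs(P[:,0]-.5)<.05)&(abs(P[:,1]-.08)<.02)]; print("bench",np.median(b[:,2]))
E
```

```text
top cartridge_mid 1434 [[0.4656, 0.139, 0.0068], [0.4956, 0.1885, 0.0132], [0.529, 0.2343, 0.0201]]
((495.21832275390625, 186.6468505859375), (99.99761962890625, 57.668636322021484), 75.983154296875)
top flap 782 [[0.4354, -0.1299, 0.0197], [0.4943, -0.1137, 0.064], [0.5549, -0.1045, 0.0864]]
top nose top ((483.0247802734375, -204.15896606445312), (185.65794372558594, 191.6077880859375), 82.02268981933594) 0.0919431165020832
bench 0.0012930429985760772
scene cartridge_mid 766 [[0.4687, 0.1398, 0.0004], [0.5035, 0.1902, 0.0112], [0.5352, 0.2371, 0.0179]]
((498.73773193359375, 186.11474609375), (99.5798568725586, 58.43986511230469), 75.29566192626953)
scene flap 644 [[0.4412, -0.1245, 0.0203], [0.5008, -0.1151, 0.0544], [0.5568, -0.1062, 0.0836]]
scene nose top ((485.9173278808594, -199.35772705078125), (173.23548889160156, 191.96702575683594), 82.06603240966797) 0.09025220022047248
bench -0.0005705844491005196
```

View pics/crop1.png

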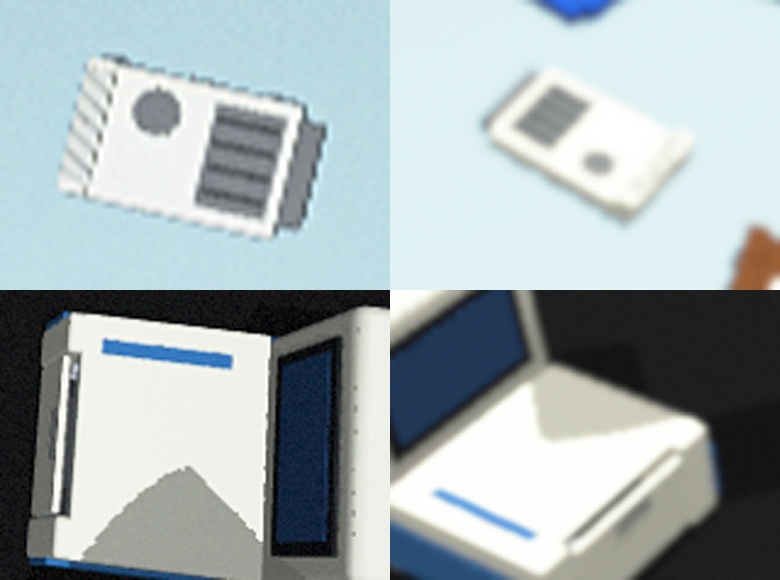

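```bash
python3 - <<'E'
from h import *
from scipy.optimize import minimize
for c in ["top","scene"]:
    P=np.load(c+"_nose.npy"); 
    # side edges: per 6mm bins along world y, min/max x ; front edge: per bin along x, max y
    def edge(a,b,sgn,lo,hi):
        pts=[]
        for t in np.arange(lo,hi,.006):
            k=abs(P[:,a]-t)<.003
            if k.sum()>8: pts.append((t,(np.sort(P[k,b]*sgn)[-2])*sgn))
        pts=np.array(pts)
        f=np.polyfit(pts[:,0],pts[:,1],1)
        for _ in range(3):
            r=pts[:,1]-np.polyval(f,pts[:,0]); k=abs(r)<.003; f=np.polyfit(pts[k,0],pts[k,1],1)
        return f.round(4),k.sum(),r[k].std().round(4)
    print(c,"x+ edge",edge(1,0,1,-.24,-.14)); print("x- edge",edge(1,0,-1,-.24,-.14)); print("front",edge(0,1,1,.42,.56))
    F=np.load(c+"_flap.npy"); k=(F[:,2]>.035)&(F[:,2]<.08); 
    f=np.polyfit(F[k,0],F[k,1],1)
    for _ in range(4):
        r=F[:,1]-np.polyval(f,F[:,0]); kk=k&(abs(r)<.004); f=np.polyfit(F[kk,0],F[kk,1],1)
    print("flap face",f,kk.sum(),"x range",np.percentile(F[:,0],[0.5,99.5]))
    d=np.load(c+"0.npy")
    C=np.load(c+"_cartridge_mid.npy"); k=(C[:,2]>.009); r=cv2.minAreaRect((C[k][:,:2]*1000).astype(np.float32)); print("cart",r)
    b=r[1][0]>r[1][1]
    A,u,v=cloud(c,d,d>0)
    k=(abs(A[:,0]-.66)<.01)&(abs(A[:,1]-.1)<.01); print("bench",np.median(A[k,2]))
E
```

```text
top x+ edge (array([0.1372, 0.6063]), np.int64(17), np.float64(0.0005))
x- edge (array([0.1396, 0.4158]), np.int64(17), np.float64(0.0005))
front (array([-0.1422, -0.054 ]), np.int64(20), np.float64(0.0004))
flap face [-0.14208493 -0.04231344] 390 x range [0.4341225  0.55868886]
cart ((495.21832275390625, 186.6468505859375), (99.99761962890625, 57.668636322021484), 75.983154296875)
bench 0.0006001570427958125
scene x+ edge (array([0.1398, 0.6073]), np.int64(16), np.float64(0.0005))
x- edge (array([0.1341, 0.4202]), np.int64(17), np.float64(0.0017))
front (array([-0.1432, -0.0536]), np.int64(16), np.float64(0.0013))
flap face [-0.12562975 -0.05149177] 422 x range [0.43843909 0.55771572]
cart ((498.79071044921875, 186.100341796875), (99.57657623291016, 58.327117919921875), 75.3009033203125)
bench -0.0009484341493335435
```

```bash
cat >> h.py <<'E'
YA=np.deg2rad(-97.95); E=np.array([np.cos(YA),np.sin(YA)]); N=np.array([-E[1],E[0]]); O=np.array([.4957,-.1194])
def loc(x,y=0): return O+x*E+y*N
def go(xy,tipz,yaw,frm=None):
    s=arm.get_state(); p=s["eef_pos"] if frm is None else np.array(frm[:3]); r=R.from_euler('xyz',s["ee_rot"]) 
    y0=s["ee_rot"][2] if frm is None else frm[3]
    r=R.from_euler('xyz',[np.pi,0,y0])
    d=r.inv().apply(np.array([xy[0],xy[1],tipz+.1781])-p)
    t=-np.rad2deg((yaw-y0+np.pi)%(2*np.pi)-np.pi)
    print("shift",d.round(4),"turn",round(t,2))
E
python3 - <<'E'
from h import *
go(loc(-.12),.302,YA); go(loc(-.07),.068,YA)
print(loc(-.12),loc(-.07))
E
```

```text
shift [-0.4729  0.4779 -0.0754] turn -59.49
shift [-0.4475  0.4348  0.1586] turn -59.49
[ 0.51229707 -0.0005533 ] [ 0.50538162 -0.05007276]
```

Call:
play_rows([
  [[0,0,-0.06,0],[-0.03,0.03,-0.08,-10],[-0.07,0.07,-0.08,-20],[-0.11,0.11,-0.08,-30],[-0.15,0.15,-0.08,-40]],
], grip=255, newtons=20)

```text
t: 2.02
eef_pos: [0.3402, -0.4256, 0.4848]
ee_rot: [-3.141, -0.0, -2.044]
force: [0.7, 0.5, 0.5]
width: 0.0432
```

```bash
python3 -c "
from h import *
print(arm.get_state()['eef_pos'],arm.get_state()['q']); go(loc(-.12),.302,YA)"
```

```text
[ 0.34018995 -0.42562854  0.48482045] [-5.36800797e-01  1.00205697e-01 -1.45163044e-01 -3.10209092e-05
 -1.32488634e+00  6.33396469e-02]
shift [-0.4568  0.0407  0.0047] turn -19.18
```

Call:
play_rows([
  [[-0.06,0.0,0,-10],[-0.12,0.01,0,-19.5],[-0.18,0.02,0,-19.5],[-0.24,0.03,0,-19.5],[-0.3,0.04,0,-19.5]],
])

```text
t: 2.65
eef_pos: [0.4427, -0.1407, 0.4852]
ee_rot: [-3.14, 0.0, -1.709]
force: [0.7, 0.4, -0.4]
width: 0.0005
```

Call:
play_rows([
  [[0,0,0,0],[0,0,0,0]],
])

```text
t: 2.9
eef_pos: [0.4426, -0.1423, 0.4848]
ee_rot: [-3.141, -0.0, -1.708]
force: [0.1, -0.7, -0.3]
width: 0.0004
```

```bash
python3 -c "
from h import *
print(arm.get_state()['eef_pos'],arm.get_state()['q']); go(loc(-.07),.068,YA);go(loc(-.12),.3,YA)"
```

```text
[ 0.44264984 -0.14228265  0.48478324] [ 1.14248485e-01 -4.25127722e-02 -2.93519678e-01  8.88384202e-05
 -1.31961180e+00 -2.51299221e-01]
shift [-0.0999 -0.0495  0.2387] turn 0.1
shift [-0.1499 -0.0496  0.0067] turn 0.1
```

Call:
play_rows([
  [[-0.05,-0.025,0,0],[-0.1,-0.05,0,0],[-0.1,-0.05,0.06,0],[-0.1,-0.05,0.12,0],[-0.1,-0.05,0.18,0]],
])

```text
t: 3.52
eef_pos: [0.5057, -0.0521, 0.3032]
ee_rot: [-3.141, 0.0, -1.712]
force: [1.7, -0.9, -0.2]
width: 0.0003
```

Call:
play_rows([
  [[0,0,0.03,0],[0,0,0.059,0],[0,0,0.059,0],[0.02,0,0.059,0],[0.045,0,0.059,0]],
])

```text
t: 4.15
eef_pos: [0.5003, -0.0962, 0.2472]
ee_rot: [-3.14, 0.0, -1.71]
force: [0.4, -0.1, 0.5]
width: 0.0006
```

Call:
play_rows([
  [[0,0,0,0]],
])

```text
t: 4.28
eef_pos: [0.4999, -0.0968, 0.2471]
ee_rot: [-3.14, 0.0, -1.712]
force: [-0.1, -0.9, 0.5]
width: 0.0005
```

```bash
python3 -c "
from h import *
s=arm.get_state();print(s['eef_pos'],s['force']); go(loc(-.0155),.068,YA)
a=cams.grab_frame('top')[0];b=cams.grab_frame('scene')[0]
f=lambda i,u,v,w,h:cv2.resize(i[v:v+h,u:u+w,::-1],(390,290),interpolation=cv2.INTER_CUBIC)
cv2.imwrite('pics/c2.png',np.hstack([f(a,385,175,160,120),f(b,180,80,140,104)]))"
```

```text
[ 0.4998737  -0.09681576  0.2471061 ] [-0.06945191 -0.86533812  0.46447958]
shift [0.0074 0.001  0.001 ] turn -0.15
```

View pics/c2.png

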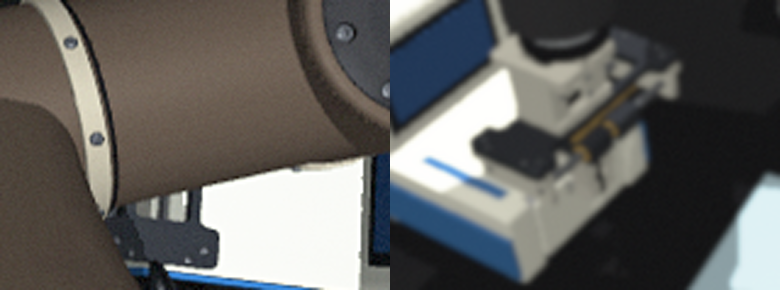

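The gripper hangs just in front of the flap, with the fingers at crop (600,170). I press in small steps and watch the force.

Call:
play_rows([
  [[0.005,0,0,0],[0.008,0,0,0],[0.008,0,0,0]],
])

```text
t: 4.75
eef_pos: [0.4987, -0.1029, 0.2457]
ee_rot: [3.142, -0.0, -1.709]
force: [0.7, -0.0, -0.4]
width: 0.0007
```

Call:
play_rows([
  [[0.0015,0,0,0],[0.0015,0,0,0]],
])

```text
t: 5.0
eef_pos: [0.4986, -0.1042, 0.2457]
ee_rot: [-3.141, 0.0, -1.709]
force: [-0.4, 2.0, 0.7]
width: 0.0007
```

Call:
play_rows([
  [[0.0015,0,0,0],[0.0015,0,0,0]],
])

```text
t: 5.25
eef_pos: [0.4984, -0.1059, 0.2457]
ee_rot: [-3.141, 0.0, -1.709]
force: [-0.5, 1.8, 2.3]
width: 0.0006
```

Call:
play_rows([
  [[0.0015,0,0,0],[0.0015,0,0,0]],
])

```text
t: 5.5
eef_pos: [0.4982, -0.1074, 0.2457]
ee_rot: [-3.141, 0.0, -1.709]
force: [0.6, 2.7, 1.7]
width: 0.0007
```

Call:
play_rows([
  [[0.001,0,0,0],[0.001,0,0,0]],
])

```text
t: 5.75
eef_pos: [0.498, -0.1084, 0.2457]
ee_rot: [-3.141, 0.0, -1.709]
force: [0.2, 3.0, 2.5]
width: 0.0002
```

Call:
play_rows([
  [[0.001,0,0,0],[0.001,0,0,0]],
])

```text
t: 6.0
eef_pos: [0.4979, -0.1092, 0.2458]
ee_rot: [-3.141, 0.001, -1.709]
force: [0.6, 4.6, 3.2]
width: 0.0006
```

Call:
play_rows([
  [[0.001,0,0,0],[0.001,0,0,0]],
])

```text
t: 6.25
eef_pos: [0.4979, -0.1095, 0.2458]
ee_rot: [-3.141, 0.002, -1.71]
force: [-0.6, 10.6, 3.5]
width: 0.0002
```

Call:
play_rows([
  [[0.001,0,0,0],[0.001,0,0,0]],
])

```text
t: 6.5
eef_pos: [0.4978, -0.1099, 0.2458]
ee_rot: [-3.14, 0.003, -1.71]
force: [-0.6, 16.5, 5.4]
width: 0.0004
```

Call:
play_rows([
  [[-0.05,0,0,0],[-0.11,0,0,0],[-0.17,0,-0.03,0],[-0.19,0,-0.08,0],[-0.19,0,-0.12,0]],
], grip=0)

```text
t: 7.12
eef_pos: [0.5239, 0.0783, 0.3672]
ee_rot: [-3.141, -0.001, -1.707]
force: [1.2, 0.3, -0.1]
width: 0.0448
```

```bash
python3 -c "
from h import *
s=arm.get_state();print(s['t'],s['eef_pos'])
y=np.deg2rad(-104.3);c=np.array([.497,.1864])-.033*np.array([np.cos(y),np.sin(y)])
print(c);go(c,.12,y)"
```

```text
7.125 [0.52389706 0.07833959 0.36715732]
[0.50515097 0.21837752]
shift [-0.1362  0.0375  0.0691] turn 6.51
```

Call:
play_rows([
  [[-0.05,0.012,0,3],[-0.1,0.025,0.0,6.5],[-0.136,0.0375,0.02,6.5],[-0.136,0.0375,0.069,6.5],[-0.136,0.0375,0.069,6.5]],
])

```text
t: 7.75
eef_pos: [0.5039, 0.2158, 0.2933]
ee_rot: [3.137, -0.007, -1.823]
force: [-0.1, -0.1, 1.3]
width: 0.0871
```

Call:
play_rows([
  [[0,0,0,0]],
])

```text
t: 7.88
eef_pos: [0.5059, 0.2165, 0.2978]
ee_rot: [-3.141, -0.0, -1.823]
force: [0.2, 0.1, 0.9]
width: 0.0873
```

```bash
python3 -c "
from h import *
s=arm.get_state();print(s['t'],s['eef_pos'],s['width'])
y=np.deg2rad(-104.3);c=np.array([.497,.1864])-.033*np.array([np.cos(y),np.sin(y)])
go(c,.004,y)
a=cams.grab_frame('top')[0];b=cams.grab_frame('scene')[0]
cv2.imwrite('pics/c3.png',np.hstack([cv2.resize(a[80:360,200:600,::-1],(400,280)),cv2.resize(b[60:270,160:460,::-1],(400,280),interpolation=cv2.INTER_CUBIC)]))"
```

```text
7.875 [0.50594428 0.21647913 0.29776353] 0.08733261909399465
shift [-0.0016  0.0012  0.1157] turn -0.14
```

View pics/c3.png

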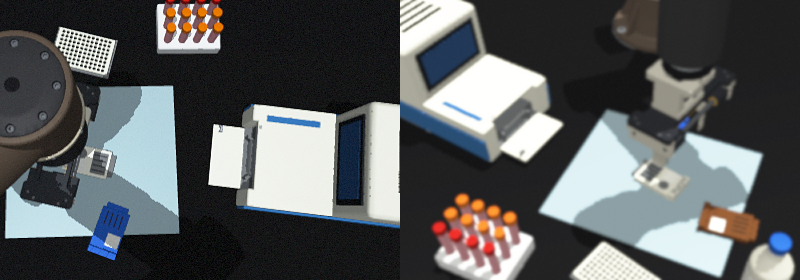

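The flap is open: it shows as a level shelf at crop (228,157) in the top view and (530,135) in the scene view. The gripper stands over the tail of the white cartridge, so I descend and grasp.

Call:
play_rows([
  [[0,0.001,0.05,0],[-0.0015,0.001,0.1,0],[-0.0015,0.001,0.1145,0],[-0.0015,0.001,0.1145,0]],
])

```text
t: 8.48
eef_pos: [0.5053, 0.2185, 0.1828]
ee_rot: [-3.141, -0.0, -1.823]
force: [0.8, 0.4, 0.3]
width: 0.0875
```

Call:
play_rows([
  [[0,0,0,0],[0,0,0,0],[0,0,0,0],[0,0,0,0],[0,0,0,0]],
], grip=255, newtons=20)

```text
t: 9.1
eef_pos: [0.5049, 0.2186, 0.1828]
ee_rot: [-3.141, 0.001, -1.823]
force: [-2.4, 0.8, 6.4]
width: 0.0559
```

Call:
play_rows([
  [[0,0,-0.02,0],[0,0,-0.06,0],[0,0,-0.07,0],[0,0,-0.07,0]],
])

```text
t: 9.6
eef_pos: [0.5047, 0.2184, 0.2526]
ee_rot: [-3.141, 0.001, -1.823]
force: [0.7, -0.1, -0.4]
width: 0.0557
```

```bash
python3 -c "
from h import *
s=arm.get_state();print(s['eef_pos'],s['width'],s['force'])
go(loc(-.14),.075,YA)"
```

```text
[0.50473436 0.21844771 0.25256093] 0.05566525768606325 [ 0.6684967  -0.05556369 -0.41391099]
shift [ 0.1903 -0.0597 -0.0005] turn -6.5
```

Call:
play_rows([
  [[0.04,-0.012,0,-2],[0.085,-0.027,0,-4],[0.13,-0.042,0,-6.5],[0.17,-0.054,0,-6.5],[0.19,-0.06,0,-6.5]],
])

```text
t: 10.22
eef_pos: [0.5147, 0.0173, 0.2505]
ee_rot: [3.139, -0.001, -1.711]
force: [0.5, 0.2, -0.9]
width: 0.0556
```

Call:
play_rows([
  [[0,0,0,0],[0,0,0,0]],
])

```text
t: 10.48
eef_pos: [0.5153, 0.0196, 0.2513]
ee_rot: [3.14, -0.001, -1.71]
force: [0.1, 1.2, -0.2]
width: 0.0557
```

```bash
python3 -c "
from h import *
s=arm.get_state();print(s['eef_pos'],s['width'],s['force'])
go(loc(-.14),.0262,YA)
a,da=cams.grab_frame('top');b,db=cams.grab_frame('scene')
for c,d in (('top',da),('scene',db)):
    for q in ('cartridge_mid','flap'):
        for r in finder.masks_of(c,q):
            P,u,v=cloud(c,d,r['mask']); L=np.c_[(P[:,:2]-O)@E,(P[:,:2]-O)@N,P[:,2]]
            print(c,q,round(r['score'],2),(np.percentile(L,[1,50,99],axis=0)*1000).round(1).tolist())
cv2.imwrite('pics/c4.png',np.hstack([cv2.resize(a[140:300,350:580,::-1],(400,280),interpolation=cv2.INTER_CUBIC),cv2.resize(b[80:220,200:400,::-1],(400,280),interpolation=cv2.INTER_CUBIC)]))"
```

```text
[0.51534795 0.01964167 0.25132802] 0.055666256516856236 [ 0.08021326  1.22817073 -0.16824939]
shift [0.0004 0.0002 0.047 ] turn -0.01
top cartridge_mid 0.95 [[-504.8, -65.4, 8.6], [-466.9, -7.0, 13.1], [-362.1, 19.8, 418.0]]
top cartridge_mid 0.55 [[-224.4, -150.8, 0.8], [-217.5, -139.1, 12.3], [-211.3, -128.3, 15.5]]
top cartridge_mid 0.51 [[-87.1, -28.6, 76.5], [-72.2, -19.5, 80.5], [-58.7, -9.6, 83.5]]
top flap 0.67 [[-64.3, -62.4, 2.3], [-26.8, -31.3, 20.4], [-0.8, 19.7, 33.7]]
scene cartridge_mid 0.98 [[-281.7, -217.6, -1.4], [-248.9, -164.5, 11.0], [-211.9, -116.3, 18.4]]
scene cartridge_mid 0.71 [[-506.1, -46.4, -1.3], [-456.7, -5.9, 11.3], [-406.7, 25.9, 18.8]]
scene cartridge_mid 0.53 [[-157.2, -22.6, 69.2], [-154.4, 3.7, 83.3], [-138.6, 30.2, 87.5]]
scene flap 0.72 [[-63.8, 3.0, 14.3], [-32.4, 34.6, 18.6], [0.4, 63.5, 33.0]]
```

View pics/c4.png

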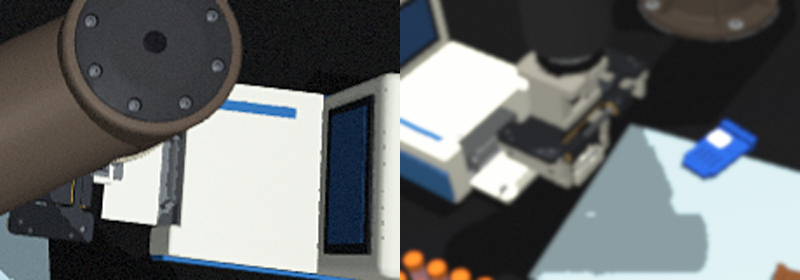

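Call:
play_rows([
  [[0,0,0.025,0],[0,0,0.047,0],[0,0,0.047,0],[0.02,0,0.047,0],[0.04,0,0.047,0]],
])

```text
t: 11.4
eef_pos: [0.51, -0.0211, 0.206]
ee_rot: [-3.14, 0.0, -1.709]
force: [0.2, -0.5, -0.5]
width: 0.0558
```

Call:
play_rows([
  [[0.01,0,0,0],[0.02,0,0,0],[0.03,0,0,0],[0.034,0,0,0],[0.034,0,0,0]],
])

```text
t: 12.02
eef_pos: [0.5053, -0.054, 0.2051]
ee_rot: [3.142, -0.0, -1.71]
force: [0.2, -0.0, -0.3]
width: 0.0555
```

```bash
python3 -c "
from h import *
s=arm.get_state();print(s['eef_pos'],s['width'],s['force'])
go(loc(-.065),.0262,YA)
a,da=cams.grab_frame('top');b,db=cams.grab_frame('scene')
cv2.imwrite('pics/c5.png',np.hstack([cv2.resize(a[160:280,380:550,::-1],(400,280),interpolation=cv2.INTER_CUBIC),cv2.resize(b[90:195,200:350,::-1],(400,280),interpolation=cv2.INTER_CUBIC)]))"
```

```text
[ 0.50531291 -0.05399542  0.20513841] 0.05551550600828281 [ 0.18976215 -0.04524553 -0.34148084]
shift [0.0011 0.0005 0.0008] turn -0.01
```

View pics/c5.png

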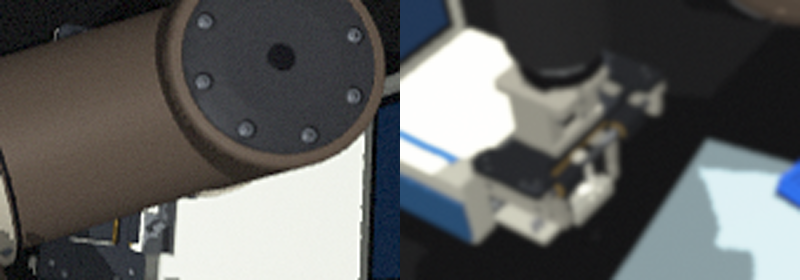

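Call:
play_rows([
  [[0,0,0.001,0],[0,0,0.002,0],[0,0,0.002,0]],
])

```text
t: 12.5
eef_pos: [0.5053, -0.0537, 0.203]
ee_rot: [3.141, -0.0, -1.709]
force: [-0.2, -0.5, -0.3]
width: 0.0561
```

Call:
play_rows([
  [[0,0,0,0],[0,0,0,0],[0,0,0,0]],
], grip=64)

```text
t: 12.88
eef_pos: [0.5053, -0.0538, 0.2032]
ee_rot: [-3.141, 0.0, -1.709]
force: [0.5, 0.2, -0.3]
width: 0.0654
```

Call:
play_rows([
  [[-0.02,0,0,0],[-0.06,0,0,0],[-0.1,0,0,0],[-0.12,0,0,0],[-0.12,0,0,0]],
])

```text
t: 13.5
eef_pos: [0.522, 0.066, 0.2031]
ee_rot: [-3.141, 0.0, -1.707]
force: [-1.1, -0.2, -0.7]
width: 0.0658
```

```bash
python3 -c "
from h import *
s=arm.get_state();print(s['eef_pos'],s['width'],s['force'])
go(loc(-.12),.030,YA)
a,da=cams.grab_frame('top');b,db=cams.grab_frame('scene')
for c,d in (('top',da),('scene',db)):
    P,u,v=cloud(c,d,d>0); L=np.c_[(P[:,:2]-O)@E,(P[:,:2]-O)@N,P[:,2]]
    k=(L[:,0]<-4)&(L[:,0]>-95)&(abs(L[:,1])<.05)&(L[:,2]>.026)&(L[:,2]<.042)&(L[:,0]<-.004)&(L[:,0]>-.1)
    if k.sum()<9: print(c,'few'); 
    k=(L[:,0]<-.008)&(L[:,0]>-.1)&(abs(L[:,1])<.045)&(L[:,2]>.026)&(L[:,2]<.042)
    print(c,k.sum(),(np.percentile(L[k],[1,50,99],axis=0)*1000).round(1).tolist(),cv2.minAreaRect((L[k,:2]*1000).astype(np.float32)))
cv2.imwrite('pics/c6.png',np.hstack([cv2.resize(a[160:280,380:550,::-1],(400,280),interpolation=cv2.INTER_CUBIC),cv2.resize(b[90:195,200:350,::-1],(400,280),interpolation=cv2.INTER_CUBIC)]))"
```

```text
[0.52204221 0.06603025 0.20314186] 0.06581061516804172 [-1.13335261 -0.24822774 -0.72566282]
shift [ 0.0673  0.0006 -0.005 ] turn 0.12
top few
top 1119 [[-82.9, -28.5, 27.8], [-46.0, -0.4, 33.0], [-8.6, 28.5, 40.8]] ((-45.655860900878906, 0.12931442260742188), (57.96470260620117, 75.70474243164062), 89.46363067626953)
scene few
scene 424 [[-82.8, -24.2, 26.8], [-46.7, 4.9, 31.1], [-8.9, 31.5, 38.1]] ((-45.552581787109375, 3.699420928955078), (57.418663024902344, 74.85053253173828), 88.97123718261719)
```

View pics/c6.png

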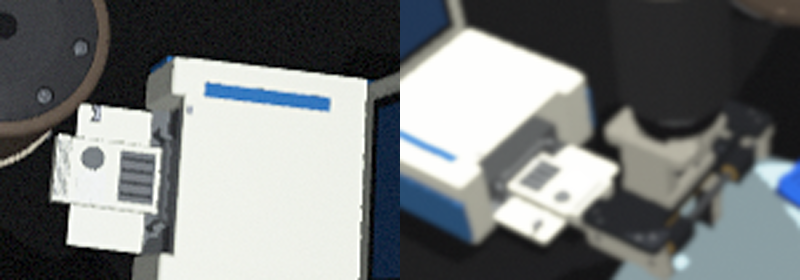

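The cartridge lies flat on the flap, nose at the mouth: tail ≈ −83 mm, centred to within about 2 mm. I now narrow the fingers and push from behind.

Call:
play_rows([
  [[0.02,0.0005,0,0],[0.04,0.0005,0,0.1],[0.06,0.0005,0,0.1],[0.08,0.0005,0,0.1],[0.085,0.0005,0,0.1]],
], grip=220)

```text
t: 14.22
eef_pos: [0.5092, -0.0209, 0.2032]
ee_rot: [3.141, -0.0, -1.713]
force: [-0.0, 0.4, -0.0]
width: 0.0214
```

Call:
play_rows([
  [[0.005,0,0,0],[0.01,0,0,0],[0.015,0,0,0],[0.02,0,0,0]],
])

```text
t: 14.72
eef_pos: [0.5069, -0.0389, 0.2032]
ee_rot: [-3.141, 0.0, -1.711]
force: [0.0, 1.3, 0.3]
width: 0.0122
```

Call:
play_rows([
  [[0.004,0,0,0],[0.008,0,0,0],[0.012,0,0,0],[0.015,0,0,0]],
])

```text
t: 15.22
eef_pos: [0.5047, -0.054, 0.2032]
ee_rot: [3.142, -0.0, -1.711]
force: [0.4, 1.2, 0.1]
width: 0.0122
```

```bash
cat >> h.py <<'E'
def chk():
    s=arm.get_state();print(s['t'],s['eef_pos'],s['width'],s['force'],"tool local",((s['eef_pos'][:2]-O)@E*1000).round(1),((s['eef_pos'][:2]-O)@N*1000).round(1))
    for c in ('top','scene'):
        im,d=cams.grab_frame(c)
        P,u,v=cloud(c,d,d>0); L=np.c_[(P[:,:2]-O)@E,(P[:,:2]-O)@N,P[:,2]]
        k=(L[:,0]<-.008)&(L[:,0]>-.1)&(abs(L[:,1])<.045)&(L[:,2]>.026)&(L[:,2]<.042)
        if k.sum()>20: print(c,k.sum(),(np.percentile(L[k],[1,50,99],axis=0)*1000).round(1).tolist(),cv2.minAreaRect((L[k,:2]*1000).astype(np.float32)))
E
python3 -c "
from h import *
chk()"
```

```text
15.225 [ 0.50470265 -0.05401461  0.20316225] 0.012185387279427124 [0.37296888 1.15067049 0.12502792] tool local -66.0 -0.1
scene 87 [[-78.1, -17.3, 26.7], [-72.5, 20.2, 34.6], [-51.6, 31.3, 41.8]] ((-64.03702545166016, 6.481760025024414), (50.86302185058594, 28.081796646118164), 89.97862243652344)
```

Call:
play_rows([
  [[0.004,0,0,0],[0.008,0,0,0],[0.012,0,0,0],[0.016,0,0,0],[0.02,0,0,0]],
])

```text
t: 15.95
eef_pos: [0.5019, -0.0738, 0.2032]
ee_rot: [-3.142, 0.0, -1.711]
force: [-0.5, 1.7, 1.3]
width: 0.0122
```

Call:
play_rows([
  [[-0.002,0,0,0],[-0.002,0,-0.004,0],[-0.002,0,-0.008,0],[-0.002,0,-0.008,0]],
])

```text
t: 16.45
eef_pos: [0.5025, -0.0714, 0.2117]
ee_rot: [-3.141, 0.0, -1.711]
force: [0.5, -0.6, 1.2]
width: 0.0121
```

Call:
play_rows([
  [[0.003,0,0,0],[0.006,0,0,0],[0.009,0,0,0],[0.012,0,0,0],[0.014,0,0,0]],
])

```text
t: 17.08
eef_pos: [0.5002, -0.0857, 0.2111]
ee_rot: [3.141, -0.0, -1.711]
force: [-0.9, 0.4, -0.1]
width: 0.0121
```

Call:
play_rows([
  [[0.002,0,0,0],[0.004,0,0,0],[0.004,0,0,0]],
])

```text
t: 17.45
eef_pos: [0.4997, -0.0895, 0.2112]
ee_rot: [3.142, -0.0, -1.711]
force: [-0.1, -0.3, -0.8]
width: 0.0122
```

Call:
play_rows([
  [[0.001,0,0,0],[0.002,0,0,0],[0.002,0,0,0]],
])

```text
t: 17.82
eef_pos: [0.4994, -0.0914, 0.2112]
ee_rot: [-3.142, -0.0, -1.711]
force: [-0.4, -0.5, -0.0]
width: 0.0121
```

Call:
play_rows([
  [[0.0015,0,0,0],[0.0015,0,0,0]],
])

```text
t: 18.08
eef_pos: [0.4994, -0.0927, 0.2112]
ee_rot: [-3.141, 0.0, -1.711]
force: [0.7, 2.4, -0.2]
width: 0.012
```

Call:
play_rows([
  [[0.001,0,0,0],[0.001,0,0,0]],
])

```text
t: 18.32
eef_pos: [0.4994, -0.0931, 0.2112]
ee_rot: [-3.141, 0.001, -1.711]
force: [-0.0, 8.7, 0.1]
width: 0.0119
```

Call:
play_rows([
  [[0.001,0,0,0],[0.001,0,0,0]],
])

```text
t: 18.58
eef_pos: [0.4994, -0.0935, 0.2112]
ee_rot: [-3.14, 0.002, -1.711]
force: [-0.4, 14.9, 0.4]
width: 0.0126
```

Firm contact at about the expected stop position. I back off and check.

Call:
play_rows([
  [[-0.004,0,0,0],[-0.03,0,0,0],[-0.08,0,0,0],[-0.13,0,-0.04,0],[-0.18,0,-0.1,0]],
])

```text
t: 19.2
eef_pos: [0.5223, 0.0738, 0.2983]
ee_rot: [3.139, -0.002, -1.711]
force: [1.4, 0.3, 1.0]
width: 0.012
```

Call:
play_rows([
  [[0,0,0,0],[-0.05,0,-0.05,0],[-0.08,0,-0.05,0],[-0.08,0,-0.05,0]],
])

```text
t: 19.7
eef_pos: [0.534, 0.153, 0.3481]
ee_rot: [-3.141, 0.0, -1.709]
force: [-0.6, -0.5, -0.9]
width: 0.012
```

```bash
python3 -c "
from h import *
chk()
a=cams.grab_frame('top')[0];b=cams.grab_frame('scene')[0]
cv2.imwrite('pics/c7.png',np.hstack([cv2.resize(a[160:280,380:550,::-1],(400,280),interpolation=cv2.INTER_CUBIC),cv2.resize(b[90:195,200:350,::-1],(400,280),interpolation=cv2.INTER_CUBIC)]))"
```

```text
19.7 [0.53399628 0.15297789 0.34812116] 0.011955364196399844 [-0.61472534 -0.49133404 -0.94628845] tool local -275.1 0.3
top 195 [[-18.6, -28.5, 26.7], [-14.6, -0.9, 38.2], [-8.2, 28.3, 41.4]] ((-34.883026123046875, -1.2712974548339844), (55.009124755859375, 57.813533782958984), 3.9968206882476807)
scene 97 [[-18.4, -23.2, 26.1], [-15.7, 4.4, 35.5], [-8.3, 31.7, 39.0]] ((-13.933295249938965, 4.340700149536133), (11.298437118530273, 55.488739013671875), 0.09326183795928955)
```

View pics/c7.png

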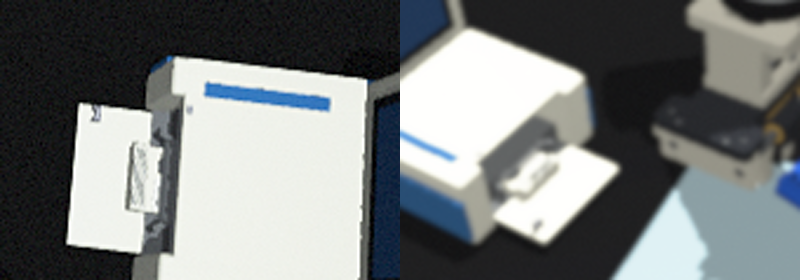

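Both views put the tail at −18.5 mm, against −18 nominal when fully home. It is straight and level, the flap is down and the robot is clear, so I hand in.

```bash
python3 -c "
from h import *
print(job_done())"
```

```text
the job is handed in; nothing more can be done
None
```

The job is handed in. The flap was pressed until its catch let go and it dropped open. The cartridge now sits nose first in the slot, against the stop. I set it down on the flap with its nose at the mouth, released it, and pushed it home from behind until the force rose sharply to about 15 N. The run took about 20 s of the 70 s allowed.

**Last checks:**
- **Depth:** both cameras put the tail 18.4 to 18.6 mm outside the hinge line (nominal 18 mm), so the nose is within about 1 mm of the stop.
- **Attitude:** it lies straight and level, right side up.
- **Flap and arm:** the flap is down, and the arm is well clear with nothing in contact.

**Disagreements:** the two cameras differ by about 5 mm sideways on the cartridge's midline (about −0.9 against +4.4 mm). Part of that is camera calibration, about 2.7 mm on the analyser. The slot leaves only about 1.5 mm of play each side, so I trusted the fit over the reading. One rectangle fit from the top camera was spoilt by stray points and I ignored it.

**Not measured:** I did not measure the microplate, tube tray or bottle again at the end. The arm's path stayed clear of all three, and they looked undisturbed where they appeared in pictures taken after the flap opened.

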